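# Sort the bench: chargers, receiver and marker

## Task

Sort the mixed things on the bench. Slide both plug-in chargers (white and black) all the way into the bay in front of the blue plate and the small grey receiver all the way into the bay in front of the yellow plate, pushing them flat along the table without lifting them. Also lay the marker pen centred and level in the two notches of the marker rest. Leave the loupe, the yellow fob and the memory stick where they lie.

Things in the scene. Friction and masses are not known exactly. Their poses are not given: they have to be found in the camera images.
- white_charger: White plug-in charger, lying flat, loose, 45 g nominal. Its solid block reaches from x = -15 to +37 mm, y = +-18 mm, 24 mm high; two thin pins run on to x = -38 mm and touch nothing. Origin on the underside, so the block's centre is 11 mm along +x from it. Its x axis starts within about 0.4 rad of world x.
- black_charger: Black plug-in charger, same size, frame and start attitude as the white one.
- receiver: Small grey radio receiver with buttons and a dark display, lying flat, loose, 50 g nominal, 48 mm along its x, 62 mm along its y, 16 mm high. Origin: centre of the underside. Its y axis starts within about 0.4 rad of world x (either sense).
- bay_1: Fixed sorting bay: three grey walls, 5 mm thick, 28 mm high (steel posts to 31 mm), on the table over a thin light mat. Inside 290 mm wide (x = +-145 mm) and 105 mm deep. Origin: on the table, middle of the open mouth; +y points into the bay, the back wall's inner face is at y = 105 mm. The bays' mouths face each other; this one is on the robot's left (world +y).
- bay_2: Fixed sorting bay: three grey walls, 5 mm thick, 28 mm high (steel posts to 31 mm), on the table over a thin light mat. Inside 290 mm wide (x = +-145 mm) and 105 mm deep. Origin: on the table, middle of the open mouth; +y points into the bay, the back wall's inner face is at y = 105 mm. The bays' mouths face each other; this one is on the robot's right (world -y).
- blue_plate: Blue sign plate, 70 mm long, 10 mm thick, 42 mm high, fixed upright on the table just behind the back wall of one of the bays, about 120 mm from that bay's origin (which bay differs from start to start). Origin: middle of its foot. The bay in front of it is the one for chargers.
- yellow_plate: Yellow sign plate, 70 mm long, 10 mm thick, 42 mm high, fixed upright on the table just behind the back wall of one of the bays, about 120 mm from that bay's origin (which bay differs from start to start). Origin: middle of its foot. The bay in front of it is the one for receivers.
- marker: Felt marker pen with white barrel and blue cap, loose, lying along its x axis: 128 mm long (x = -62 to +64 mm), 14 mm thick, its solid shape is 12 mm wide (y) by 14 mm high and does not roll. Origin on its underside at mid length.
- marker_rest: Fixed rest: aluminium base 110 x 56 x 6 mm, two black saddles 12 mm thick at x = +-40 mm (68 mm clear between). Each has a notch open upward, running along x: flat floor 15 mm wide at z = 22 mm, 45 degree flanks out to 39 mm at z = 34 mm (top). Origin: middle of the base's underside. The marker shall lie along x, either way round, underside at z = 22 mm.
- loupe: Black loupe, loose bystander, 34 mm across, 30 mm high. Origin: centre of its underside.
- fob: Yellow fob, loose bystander, 24 x 39 x 10 mm. Origin: on its underside.
- stick: Black memory stick, loose bystander, 78 x 21 x 11 mm. Origin: centre of its underside.
There are look-alikes about, which are no part of the job. What is shaped like the receiver but brown is not meant.

How it is judged:
At the end, for the whole second after the job is handed in: Chargers flat in the bay before the blue plate, receiver flat in the other, origins between the end walls and 25 mm or more past the mouth; marker in both notches: 20 mm lengthwise, 6 mm sideways, underside 18-27 mm up, within 0.1 rad of the rest's x, level within 0.07 rad; all at rest (((horizontal distance between blue_plate and bay_1 below 0.18 m and x of white_charger in the frame of bay_1 between -0.145 and 0.145 m and y of white_charger in the frame of bay_1 between 0.025 and 0.105 m and x of black_charger in the frame of bay_1 between -0.145 and 0.145 m and y of black_charger in the frame of bay_1 between 0.025 and 0.105 m and x of receiver in the frame of bay_2 between -0.145 and 0.145 m and y of receiver in the frame of bay_2 between 0.025 and 0.105 m) or (horizontal distance between blue_plate and bay_2 below 0.18 m and x of white_charger in the frame of bay_2 between -0.145 and 0.145 m and y of white_charger in the frame of bay_2 between 0.025 and 0.105 m and x of black_charger in the frame of bay_2 between -0.145 and 0.145 m and y of black_charger in the frame of bay_2 between 0.025 and 0.105 m and x of receiver in the frame of bay_1 between -0.145 and 0.145 m and y of receiver in the frame of bay_1 between 0.025 and 0.105 m)) and angle between each of white_charger, black_charger, receiver's own z axis and vertical below 0.2 rad and x of marker in the frame of marker_rest between -0.02 and 0.02 m and y of marker in the frame of marker_rest between -0.006 and 0.006 m and z of marker in the frame of marker_rest between 0.018 and 0.027 m and angle between the x axis of marker and the x axis of marker_rest, either way round below 0.1 rad and angle between marker's own x axis and vertical between 1.5 and 1.64 rad and linear speed of each of white_charger, black_charger, receiver, marker below 0.02 m/s); the robot touches nothing.
It fails at once if a charger or the receiver is lifted (its origin more than 30 mm above the table) (height (world z) of any of white_charger, black_charger, receiver above 0.03 m).
It fails at once if the loupe, the fob or the memory stick is moved more than 20 mm (distance of any of loupe, fob, stick from where it was at the start of the episode above 0.02 m).
It also fails if it takes over 64 s, if anything falls off the work surface, if the arm or the gripper's body presses on something with over 40 N, if the wrist force passes 120 N, or if a joint passes its speed limit or range.

## Robot

A 6-joint arm with a two-finger parallel gripper is mounted at the origin on a cart in front of the work surface, level with it; the furniture and walls round the work are solid. World frame = base frame: x ahead of the robot, y to its left, z up, the work surface at z = 0. Lengths are in m, angles in rad, forces in N, time in s.
With the tool pointing down it reaches from about 0.3 to 0.775 m from the base axis. Payload 14.6 kg.
Tool frame: the origin (TCP) lies at the very end of the fingers, on their centre line; the grasp point (between the pads) lies 19 mm behind it (r.tcp_to_grasp is the distance from the TCP to the grasp point, in m); z points along the fingers, y is the line along which they close (so a half turn about z gives the same grasp; the last joint's range is limited). The gripper opens to 85 mm and grips with 20 to 120 N. Pads are 22 mm wide; open, the fingers measure 114 mm over their backs; the gripper's body (76 mm by 85 mm) begins 54 mm behind the grasp point. The pads swing forward as they close: fully open they stand 13 mm farther back than shut.
Start: joints at [-1.354, 0.3, 1.521, -0, 1.321, -0.067], TCP at [0.154, -0.528, 0.231] pointing down, gripper open.
Joint ranges: [-3.03, 3.03], [-0.79, 2.21], [0.23, 2.52], [-1.04, 4.18], [0, 3.07], [-2.55, 2.55]. Speed limits (rad/s): [2.22, 2.22, 2.57, 3.14, 3.14, 3.14].

## Interface

Orientations are given as a rotation vector (axis times angle).
In Python, from rig import telemetry, imaging, workorder, r gives the robot as it stands. The module is installed in compiled form; this text tells all that it offers.
- The arm moves only by the tool step_arm, never from a script. Its argument "steps" is a list that holds one entry, the list of rows, each a list of 6 numbers: the shift along the tool's x, y, z in cm, then the turn, a rotation vector about the tool's x, y, z in degrees. A call has 1 to 12 rows; each row shifts and turns the commanded pose from where the row before left it, along the tool's axes as they then stand; what a row does not reach is not made up. A row lasts 1/8 s, in which the tool goes at most 62.5 mm and 10.7 degrees, less where a joint would pass 70% of its speed; a pose out of reach is approached as far as the arm can. A call is refused whole if a number of a shift passes 6.25 or a number of a turn 10.7, either way. A call with a gripper value outside its range is refused whole. "jaw" is the finger opening in cm, from 0 to 8.54, set as the call begins (left out, the last holds). The fingers move at their own pace and stop on an object; "force" is the grip in N (left out, the last holds). Time passes only in rows, so rows that do not move let the fingers close. It gives the time, the measured TCP pose, the force, the opening and the grip force at its end, in the units of the state.
- telemetry.observe(): the state, without advancing time (a new reading comes with each control period).
- imaging.snapshot(name): name is "side" or "top"; returns the picture (420x560x3 uint8, red, green, blue); there is no depth.
- imaging.get_calibration(name): a dict with "K" (3x3 intrinsics, pixels), "R" (3x3) and "t" (3): a world point X has camera coordinates R X + t. Camera axes: x right, y down, z forward; pixel columns grow to the right and rows downward; lengths in m; the calibration is good to about 2 mm. A picture is of the moment at which its call begins. get_calibration takes no time and is no camera call.
- workorder.sign_off(): hands the job in; it is judged then, once.
The state is a dict: "time": time; "q": joint angles; "joint_vel": joint speeds; "joint_torque": joint torques, N m; "tcp_pos": TCP position; "orientation": TCP orientation; "ft_force": force on the tool from outside, world axes, zero at the start; "ft_torque": the same for the moment, N m; "gripper_width": finger opening in m; "gripper_force": force on a finger pad.
Only numpy, scipy, OpenCV 4.12 (cv2) and the standard library are available. Lean on these libraries where they do the work, as an engineer would, in place of code of your own. Each camera call takes 0.05 s, during which the arm holds its last target. There are 200 camera calls.

## Working session

There is one attempt and no reset: what is moved stays moved. The work goes in short steps, Python scripts to look and compute and a tool call to move; the robot and the scene stay as the last step left them, time stands still between calls to the robot, and variables do not carry over. Pictures are saved under pics/ and viewed, at most 10 in all, crops included, and the job is handed in when it is done.

Besides the shell and the picture viewer there is one more tool, called after "Call:" in YAML: its name, and indented under it one key for each argument. step_arm: Moves the arm, as the interface text tells. Its arguments: {"type":"object","properties":{"steps":{"type":"array"},"jaw":{"type":"number"},"force":{"type":"number"}},"required":["steps"]}

```bash
mkdir -p pics; python3 - <<'E'
from rig import telemetry, imaging, workorder, r
import cv2
for n in("top","side"):
    im=imaging.snapshot(n); cv2.imwrite(f"pics/{n}0.png",im[:,:,::-1])
    c=imaging.get_calibration(n); print(n,c)
s=telemetry.observe();print(s['time'],s['tcp_pos'],s['orientation'],r.tcp_to_grasp)
E
```

```text
top {'K': array([[405.19959986,   0.        , 277.52466191],
       [  0.        , 405.19959986, 211.45514933],
       [  0.        ,   0.        ,   1.        ]]), 'R': array([[-0.00558583, -0.99997354,  0.00466084],
       [-0.99543593,  0.00511632, -0.09529494],
       [ 0.09526857, -0.00517187, -0.99543817]]), 't': array([-0.01525705,  0.59316422,  0.9520287 ])}
side {'K': array([[457.58443489,   0.        , 284.25097117],
       [  0.        , 457.58443489, 215.70040401],
       [  0.        ,   0.        ,   1.        ]]), 'R': array([[-0.57987346, -0.81457165,  0.01482557],
       [-0.68231836,  0.47562107, -0.55518128],
       [ 0.44518358, -0.33205065, -0.83159723]]), 't': array([0.33176873, 0.44259666, 1.16886552])}
0.1 [ 0.15396753 -0.52779391  0.23077857] [-3.10900958e+00 -4.44075337e-01  4.31766148e-05] 0.0187
```

View pics/top0.png

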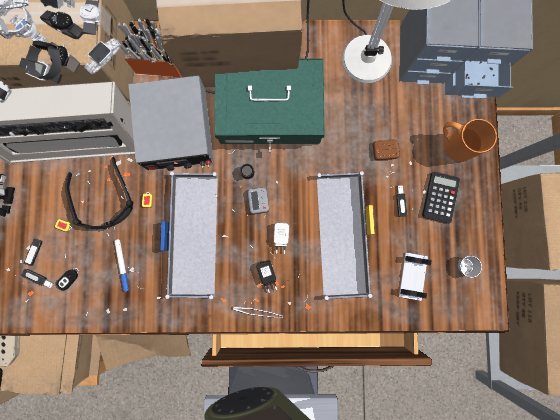

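View pics/side0.png

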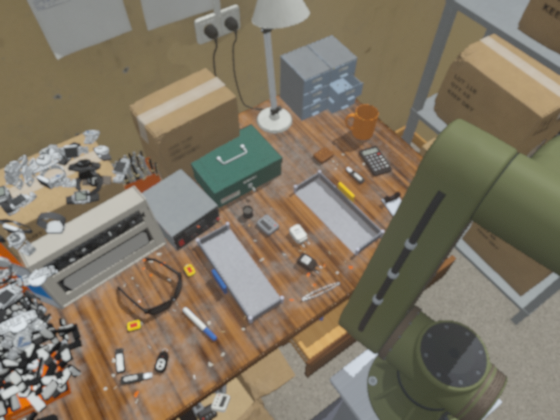

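```bash
cat > h.py <<'E'
import numpy as np, cv2
from rig import telemetry, imaging, workorder, r
C={n:imaging.get_calibration(n) for n in("top","side")}
def ray(n,u,v):
    c=C[n]; R=c["R"]; return -R.T@c["t"], R.T@np.linalg.solve(c["K"],[u,v,1.])
def plane(n,u,v,z):
    o,d=ray(n,u,v); return (o+d*(z-o[2])/d[2])
def tri(a,b):  # a: (u,v) in top, b: (u,v) in side
    o1,d1=ray("top",*a); o2,d2=ray("side",*b)
    s=np.linalg.lstsq(np.c_[d1,-d2],o2-o1,rcond=None)[0]
    p,q=o1+d1*s[0],o2+d2*s[1]; return (p+q)/2, np.linalg.norm(p-q)
def proj(n,X):
    c=C[n]; p=c["K"]@(c["R"]@np.asarray(X)+c["t"]); return p[:2]/p[2]
E
python3 - <<'E'
import cv2,numpy as np
from h import plane
t=cv2.imread("pics/top0.png");s=cv2.imread("pics/side0.png")
def z(im,x0,y0,x1,y1,w,h): return cv2.resize(im[y0:y1,x0:x1],(w,h),interpolation=cv2.INTER_CUBIC)
m=np.zeros((600,800,3),np.uint8)
m[:300,:240]=z(t,235,155,305,295,150,300).repeat(1,0) if 0 else z(t,233,150,305,240,240,300)
m[:300,240:480]=z(t,233,220,305,310,240,300)
m[:300,480:640]=z(t,100,230,148,320,160,300)
m[:300,640:800]=z(t,390,230,438,320,160,300)
m[300:,:400]=z(s,225,195,325,270,400,300)
m[300:,400:600]=z(s,175,300,225,375,200,300)
m[300:,600:]=z(s,370,170,420,245,200,300)
cv2.imwrite("pics/crop.png",m)
for n,p in dict(white=(281,235),black=(265,270),rec=(257,200),loupe=(247,172),mark=(122,265),rest=(413,275),fob=(147,199),fob2=(62,225),b1tl=(172,176),b1tr=(214,177),b1bl=(167,296),b1br=(211,297),b2tl=(320,176),b2tr=(362,174),b2bl=(324,296),b2br=(370,295),brown=(386,149),stick=(401,200),box=(290,143),tweez=(258,312)).items():
    print(n,plane("top",*p,0.02 if n[0]!='b' else .03).round(3)[:2])
E
```

```text
white [ 0.536 -0.027]
black [0.453 0.012]
rec [0.622 0.032]
loupe [0.692 0.056]
mark [0.466 0.356]
rest [ 0.438 -0.344]
fob [0.626 0.3  ]
fob2 [0.564 0.505]
b1tl [0.681 0.238]
b1tr [0.678 0.136]
b1bl [0.393 0.244]
b1br [0.39 0.14]
b2tl [ 0.679 -0.122]
b2tr [ 0.684 -0.225]
b2bl [ 0.391 -0.127]
b2br [ 0.393 -0.237]
brown [ 0.746 -0.286]
stick [ 0.621 -0.321]
box [ 0.762 -0.05 ]
tweez [0.353 0.029]
```

View pics/crop.png

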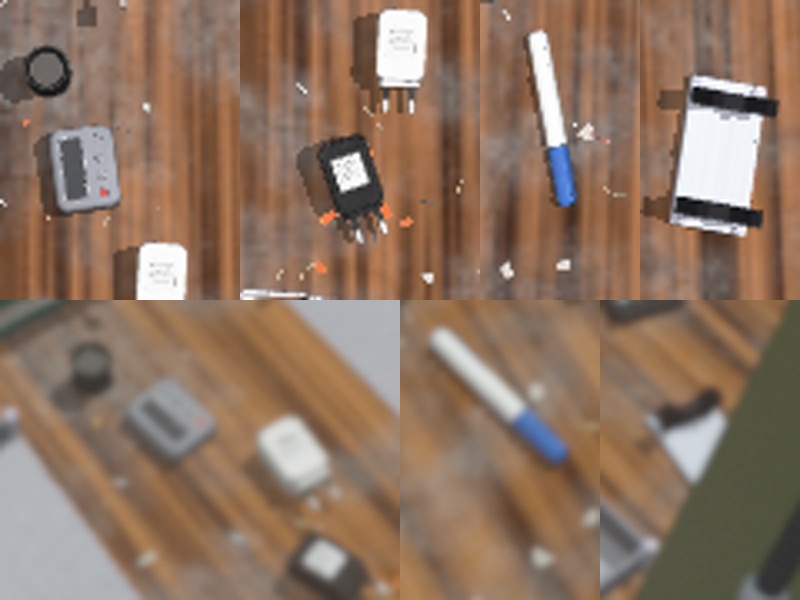

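The pictures, by top-view pixel:
- **Receiver:** the grey thing with a display at (257,200). Look-alikes are the brown block (386,149) and the calculator (441,197), so I choose the grey one.
- **White charger:** (281,235).
- **Black charger:** (265,270). The other dark things are the loupe (247,172) and sticks at (401,200), (33,250) and (37,278).
- **Marker:** (122,265), white and blue.
- **Rest:** (413,275), white base with black saddles.
- **Plates:** blue (164,236) is at the left bay and yellow (370,220) is at the right bay. Chargers go left and the receiver goes right.

The crop confirms these choices.

```bash
cat > m.py <<'E'
from h import *
import sys
def blob(n,im,box,f):
    x0,y0,x1,y1=box; c=im[y0:y1,x0:x1]; hsv=cv2.cvtColor(c,cv2.COLOR_RGB2HSV).astype(int)
    m=f(*[hsv[...,i] for i in range(3)]).astype(np.uint8)
    k,l,st,ce=cv2.connectedComponentsWithStats(m,connectivity=8)
    i=1+np.argmax(st[1:,4]); ys,xs=np.nonzero(l==i); P=np.c_[xs+x0,ys+y0].astype(np.float32)
    return P
def axis(P):
    rc=cv2.minAreaRect(P); b=cv2.boxPoints(rc)
    e=sorted([(np.linalg.norm(b[i]-b[(i+1)%4]),i) for i in range(4)])
    i=e[0][1]; j=(i+2)%4
    return (b[i]+b[(i+1)%4])/2,(b[j]+b[(j+1)%4])/2,rc
E
python3 - <<'E'
from m import *
t=cv2.imread("pics/top0.png")[:,:,::-1].copy();s=cv2.imread("pics/side0.png")[:,:,::-1].copy()
wb=lambda h,S,v:((S<70)&(v>150))|((h>95)&(h<130)&(S>90)&(v>70))
a=axis(blob("t",t,(108,235,134,296),wb)); b=axis(blob("s",s,(178,300,222,345),wb))
ta=sorted(a[:2],key=lambda p:p[1]); sb=sorted(b[:2],key=lambda p:p[1])
for p,q in zip(ta,sb): print("marker end",p,q,tri(p,q), plane("top",*p,.007).round(4))
w=lambda h,S,v:(S<60)&(v>150)
g=lambda h,S,v:(S<60)&(v>60)&(v<215)
P=blob("t",t,(265,218,298,250),w);Q=blob("s",s,(284,220,312,248),w)
print("white",cv2.minAreaRect(P),tri(P.mean(0),Q.mean(0)))
k=lambda h,S,v:(v<75)
P=blob("t",t,(255,258,280,284),lambda h,S,v:(v<62)|((S<60)&(v>120)));print("black",cv2.minAreaRect(P),P.mean(0),plane("top",*P.mean(0),.02))
P=blob("t",t,(243,184,272,218),lambda h,S,v:(S<50)&(v>85));Q=blob("s",s,(255,212,282,236),lambda h,S,v:(S<50)&(v>85))
print("rec",cv2.minAreaRect(P),cv2.minAreaRect(Q),tri(cv2.minAreaRect(P)[0],cv2.minAreaRect(Q)[0]))
# rest black saddles
for bx in((398,250,428,266),(396,285,425,301)):
    P=blob("t",t,bx,lambda h,S,v:v<60); a=axis(P); print("saddle",a[:2],[plane("top",*p,.03).round(4) for p in a[:2]])
P=blob("t",t,(395,245,430,302),lambda h,S,v:(S<50)&(v>150)); print("base",cv2.minAreaRect(P),plane("top",*cv2.minAreaRect(P)[0],.006))
E
```

```text
marker end [116.761444 238.86407 ] [183.25    306.75003] (array([0.5296753 , 0.37448007, 0.0114713 ]), np.float64(0.0005120459221937512)) [0.5296 0.376  0.007 ]
marker end [126.06923 290.98767] [215.25    338.75003] (array([0.40286223, 0.3487386 , 0.00714442]), np.float64(0.0017619945044414567)) [0.4034 0.3495 0.007 ]
white ((281.0, 234.0), (22.0, 14.0), 90.0) (array([ 0.53863272, -0.02716929,  0.01958521]), np.float64(0.0013191167113577908))
black ((265.5, 272.5), (23.40085220336914, 14.546475410461426), 71.56504821777344) [265.8282  272.67697] [0.4461004  0.01047636 0.02      ]
rec ((257.69512939453125, 197.756103515625), (29.48522186279297, 19.325519561767578), 83.6598129272461) ((265.0000305175781, 223.00003051757812), (24.041629791259766, 16.970561981201172), 45.0) (array([0.6302341 , 0.0312919 , 0.00789183]), np.float64(0.0024520405603817626))
saddle (array([405.66214, 258.027  ], dtype=float32), array([427.2297, 261.6216], dtype=float32)) [array([ 0.4794, -0.3244,  0.03  ]), array([ 0.4706, -0.3757,  0.03  ])]
saddle (array([400.656, 290.892], dtype=float32), array([424.328, 295.196], dtype=float32)) [array([ 0.4019, -0.3097,  0.03  ]), array([ 0.3915, -0.3656,  0.03  ])]
base ((413.0810852050781, 276.0135192871094), (23.18025779724121, 28.605422973632812), 9.462321281433105) [ 0.43517201 -0.34863767  0.006     ]
```

```bash
cat > plan.py <<'E'
# usage: plan.py x y z yaw_deg n [nturn] : rows (cm, deg about tool z), tool kept pointing down
from h import *
import sys
from scipy.spatial.transform import Rotation as Ro
x,y,z,yaw=map(float,sys.argv[1:5]); n=int(sys.argv[5]); nt=int(sys.argv[6]) if len(sys.argv)>6 else n
s=telemetry.observe(); p=np.array(s["tcp_pos"]); R=Ro.from_rotvec(s["orientation"]).as_matrix()
y0=np.degrees(np.arctan2(R[1,0],R[0,0])); d=np.array([x,y,z])-p
print("now",p.round(4),"yaw",y0.round(2),"tilt",np.degrees(np.arccos(-R[2,2])).round(2),"t",s["time"], "delta",d.round(4))
for i in range(n):
    Y=np.radians(y0+(yaw-y0)*min(i/nt,1)); c,k=np.cos(Y),np.sin(Y)
    v=100*d/n; print([round(c*v[0]+k*v[1],2),round(k*v[0]-c*v[1],2),round(-v[2],2)],round(-(yaw-y0)/nt,2) if i<nt else 0)
E
python3 plan.py 0.628 0.088 0.10 90 14 7
```

```text
now [ 0.154  -0.5278  0.2308] yaw 16.26 tilt 0.06 t 0.1 delta [ 0.474   0.6158 -0.1308]
[np.float64(4.48), np.float64(-3.27), np.float64(0.93)] -10.53
[np.float64(5.01), np.float64(-2.4), np.float64(0.93)] -10.53
[np.float64(5.36), np.float64(-1.44), np.float64(0.93)] -10.53
[np.float64(5.53), np.float64(-0.44), np.float64(0.93)] -10.53
[np.float64(5.52), np.float64(0.58), np.float64(0.93)] -10.53
[np.float64(5.32), np.float64(1.58), np.float64(0.93)] -10.53
[np.float64(4.94), np.float64(2.52), np.float64(0.93)] -10.53
[np.float64(4.4), np.float64(3.39), np.float64(0.93)] 0
[np.float64(4.4), np.float64(3.39), np.float64(0.93)] 0
[np.float64(4.4), np.float64(3.39), np.float64(0.93)] 0
[np.float64(4.4), np.float64(3.39), np.float64(0.93)] 0
[np.float64(4.4), np.float64(3.39), np.float64(0.93)] 0
[np.float64(4.4), np.float64(3.39), np.float64(0.93)] 0
[np.float64(4.4), np.float64(3.39), np.float64(0.93)] 0
```

Call:
step_arm:
  steps:
    - [[4.5,-3.3,0.9,0,0,-10.5],[5.0,-2.4,0.9,0,0,-10.5],[5.4,-1.4,0.9,0,0,-10.5],[5.5,-0.4,0.9,0,0,-10.5],[5.5,0.6,0.9,0,0,-10.5],[5.3,1.6,0.9,0,0,-10.5],[4.9,2.5,0.9,0,0,-10.5],[4.4,3.4,0.9,0,0,0],[4.4,3.4,0.9,0,0,0],[4.4,3.4,0.9,0,0,0],[4.4,3.4,0.9,0,0,0],[0,0,0,0,0,0]]
  jaw: 1.6
  force: 30

```text
time: 1.6
tcp_pos: [0.5297, -0.0437, 0.131]
orientation: [-2.221, -2.22, 0.001]
ft_force: [0.2, -1.1, -0.1]
gripper_width: 0.0162
gripper_force: 0.0
```

```bash
python3 plan.py 0.628 0.088 0.008 90 6 1
```

```text
now [ 0.5297 -0.0437  0.131 ] yaw 89.98 tilt 0.1 t 1.6 delta [ 0.0983  0.1317 -0.123 ]
[np.float64(2.2), np.float64(1.64), np.float64(2.05)] -0.02
[np.float64(2.2), np.float64(1.64), np.float64(2.05)] 0
[np.float64(2.2), np.float64(1.64), np.float64(2.05)] 0
[np.float64(2.2), np.float64(1.64), np.float64(2.05)] 0
[np.float64(2.2), np.float64(1.64), np.float64(2.05)] 0
[np.float64(2.2), np.float64(1.64), np.float64(2.05)] 0
```

Call:
step_arm:
  steps:
    - [[4.4,3.3,0,0,0,0],[4.4,3.3,0,0,0,0],[4.4,3.2,2.3,0,0,0],[0,0,5,0,0,0],[0,0,3,0,0,0],[0,0,2,0,0,0],[0,0,0,0,0,0]]

```text
time: 2.48
tcp_pos: [0.6269, 0.0846, 0.0085]
orientation: [-2.226, -2.215, 0.002]
ft_force: [0.4, -0.2, 0.2]
gripper_width: 0.016
gripper_force: 0.0
```

```bash
python3 - <<'E'
from h import *
im=imaging.snapshot("side");cv2.imwrite("pics/s1.png",cv2.resize(im[120:330,150:430,::-1],(800,600)))
E
```

```text
(no output)
```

View pics/s1.png

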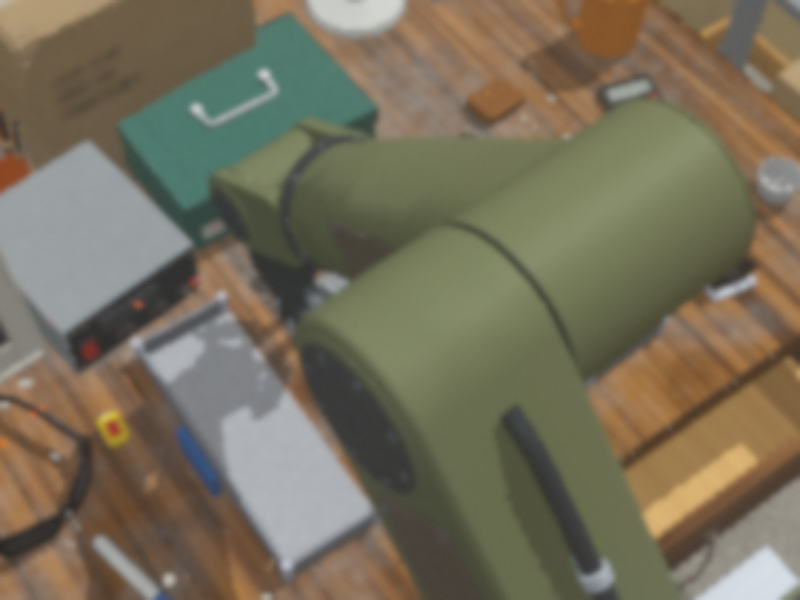

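The side view shows the arm hiding the tool. The force reading shows no contact, so I push the receiver now.

Call:
step_arm:
  steps:
    - [[-1.5,0,0,0,0,0],[-2,0,0,0,0,0],[-2.5,0,0,0,0,0],[-2.5,0,0,0,0,0],[-2.5,0,0,0,0,0],[-2.5,0,0,0,0,0],[-2.5,0,0,0,0,0],[-2.5,0,0,0,0,0],[-2.5,0,0,0,0,0],[-1.8,0,0,0,0,0],[-1.2,0,0,0,0,0],[0,0,0,0,0,0]]

```text
time: 4.03
tcp_pos: [0.6263, -0.1563, 0.0097]
orientation: [2.227, 2.215, 0.0]
ft_force: [-0.2, -0.3, 0.8]
gripper_width: 0.0159
gripper_force: 0.0
```

```bash
python3 - <<'E'
from h import *
im=imaging.snapshot("top");cv2.imwrite("pics/t2.png",cv2.resize(im[130:330,200:440,::-1],(720,600)))
s=telemetry.observe();print(s["tcp_pos"],s["time"])
E
```

```text
[ 0.62622892 -0.15571399  0.00944912] 4.075
```

View pics/t2.png

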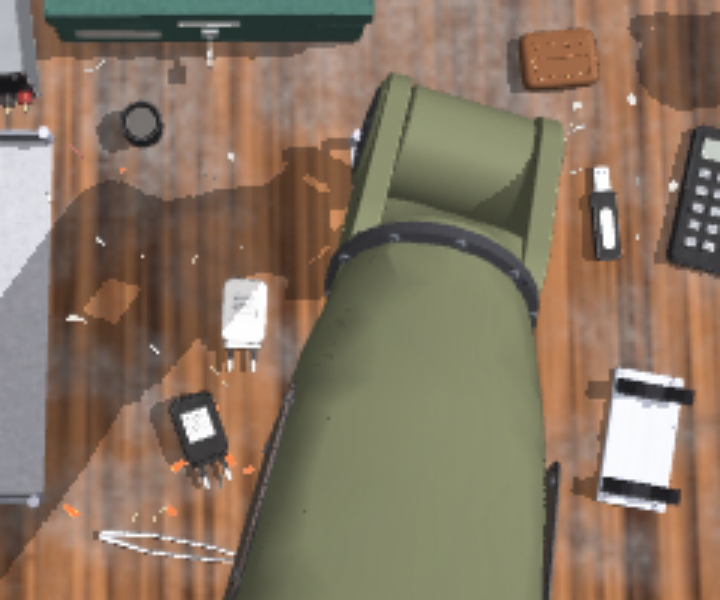

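The receiver has left its old place and is now hidden under the arm at the right bay. The chargers are undisturbed at crop (245,312) and (200,430). Next is the white charger.

Call:
step_arm:
  steps:
    - [[1,0,-1,0,0,0],[1,0,-5,0,0,0],[2,-4.3,0,0,0,0],[2.5,-4.4,0,0,0,0],[1,0,1,0,0,0],[0,0,3,0,0,0],[0,0,2,0,0,0],[0,0,0,0,0,0]]

```text
time: 5.08
tcp_pos: [0.5396, -0.0789, 0.0083]
orientation: [-2.224, -2.216, 0.002]
ft_force: [0.7, 0.2, 0.4]
gripper_width: 0.016
gripper_force: 0.0
```

```bash
python3 plan.py 0.539 0.172 0.009 90 1 1; python3 - <<'E'
from m import *
im=imaging.snapshot("top");cv2.imwrite("pics/t3.png",im[:,:,::-1])
P=blob("t",im,(316,170,368,296),lambda h,S,v:(v<110));print(cv2.minAreaRect(P))
E
```

```text
now [ 0.5396 -0.0789  0.0083] yaw 89.79 tilt 0.12 t 5.075 delta [-0.0006  0.2509  0.0007]
[np.float64(25.09), np.float64(-0.15), np.float64(-0.07)] -0.21
((333.1380615234375, 237.44271850585938), (31.86530303955078, 93.01185607910156), 11.154659271240234)
```

Call:
step_arm:
  steps:
    - [[1.5,0,0,0,0,0],[2,0,0,0,0,0],[2.5,0,0,0,0,0],[2.5,0,0,0,0,0],[2.5,0,0,0,0,0],[2.5,0,0,0,0,0],[2.5,0,0,0,0,0],[2.5,0,0,0,0,0],[2.5,0,0,0,0,0],[2.3,0,0,0,0,0],[1.8,0,0,0,0,0],[0,0,0,0,0,0]]

```text
time: 6.62
tcp_pos: [0.5405, 0.173, 0.0095]
orientation: [2.224, 2.219, 0.001]
ft_force: [1.3, -1.0, 0.1]
gripper_width: 0.016
gripper_force: 0.0
```

Call:
step_arm:
  steps:
    - [[-1,0,-1,0,0,0],[-2,0,-5,0,0,0],[-6,0,0,0,0,0],[-5.5,-4,0,0,0,0],[-5.5,-4,0,0,0,0],[-2,-1.4,1,0,0,0],[0,0,3,0,0,0],[0,0,2,0,0,0],[0,0,0,0,0,0]]

```text
time: 7.75
tcp_pos: [0.4515, -0.04, 0.0089]
orientation: [-2.227, -2.214, 0.002]
ft_force: [0.6, 0.3, -0.7]
gripper_width: 0.0157
gripper_force: 0.0
```

```bash
python3 plan.py 0.445 0.172 0.009 90 1 1; python3 - <<'E'
from h import *
im=imaging.snapshot("top");cv2.imwrite("pics/t4.png",cv2.resize(im[150:330,150:390,::-1],(800,600)))
E
```

```text
now [ 0.4515 -0.04    0.0089] yaw 89.68 tilt 0.11 t 7.75 delta [-6.50e-03  2.12e-01  1.00e-04]
[np.float64(21.2), np.float64(-0.77), np.float64(-0.01)] -0.32
```

View pics/t4.png

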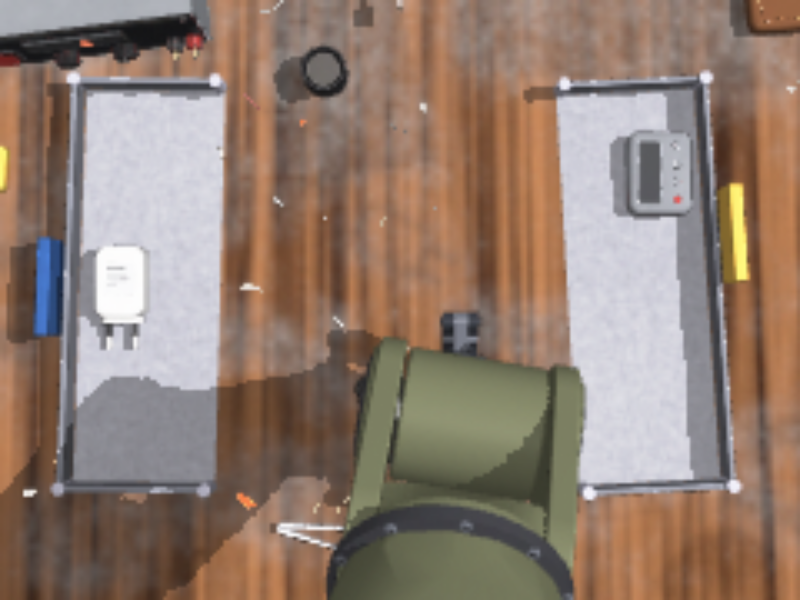

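The receiver sits well inside the right bay at crop (660,172). The white charger is inside the left bay at (120,285). Now I push the black charger.

Call:
step_arm:
  steps:
    - [[0,-0.6,0,0,0,0],[1.2,0,0,0,0,0],[1.6,0,0,0,0,0],[2,0,0,0,0,0],[2.3,0,0,0,0,0],[2.5,0,0,0,0,0],[2.5,0,0,0,0,0],[2.5,0,0,0,0,0],[2.5,0,0,0,0,0],[2.2,0,0,0,0,0],[1.7,0,0,0,0,0],[0,0,0,0,0,0]]

```text
time: 9.3
tcp_pos: [0.4471, 0.172, 0.0093]
orientation: [2.224, 2.219, 0.0]
ft_force: [-0.3, -0.5, 0.1]
gripper_width: 0.016
gripper_force: 0.0
```

Call:
step_arm:
  steps:
    - [[-1,0,-1,0,0,0],[-1,0,-5,0,0,0],[0,0,-5,0,0,0],[0,0,0,0,0,0]]
  jaw: 4.0

```text
time: 9.8
tcp_pos: [0.4488, 0.15, 0.1232]
orientation: [2.225, 2.213, 0.009]
ft_force: [0.9, -0.0, 0.4]
gripper_width: 0.0397
gripper_force: 0.0
```

```bash
python3 plan.py 0.4663 0.362 0.10 11.8 8 8; python3 - <<'E'
from h import *
t=imaging.snapshot("top");s=imaging.snapshot("side")
cv2.imwrite("pics/t5f.png",t[:,:,::-1]);cv2.imwrite("pics/s5f.png",s[:,:,::-1])
a=cv2.resize(t[150:330,90:330,::-1],(480,360));b=cv2.resize(s[150:300,300:450,::-1],(300,300))
m=np.zeros((360,780,3),np.uint8);m[:,:480]=a;m[:300,480:]=b
cv2.imwrite("pics/t5.png",m)
E
```

```text
now [0.4488 0.15   0.1232] yaw 89.68 tilt 0.39 t 9.8 delta [ 0.0175  0.212  -0.0232]
[np.float64(2.65), np.float64(0.2), np.float64(0.29)] 9.73
[np.float64(2.65), np.float64(-0.25), np.float64(0.29)] 9.73
[np.float64(2.57), np.float64(-0.69), np.float64(0.29)] 9.73
[np.float64(2.41), np.float64(-1.12), np.float64(0.29)] 9.73
[np.float64(2.19), np.float64(-1.51), np.float64(0.29)] 9.73
[np.float64(1.9), np.float64(-1.86), np.float64(0.29)] 9.73
[np.float64(1.56), np.float64(-2.15), np.float64(0.29)] 9.73
[np.float64(1.18), np.float64(-2.38), np.float64(0.29)] 9.73
```

View pics/t5.png

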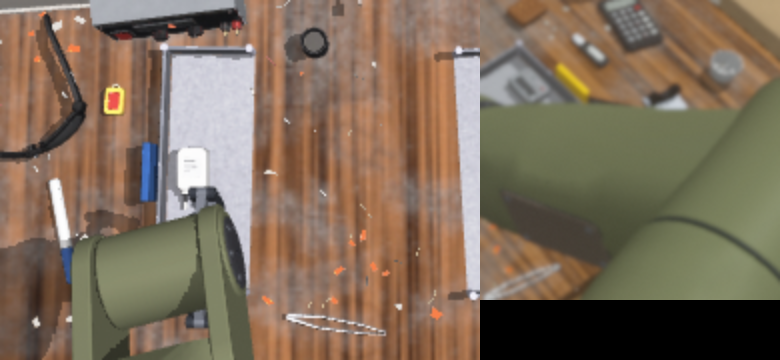

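The middle of the bench is clear, so the black charger is in the bay under the arm; I'll check it later. Next I turn to the marker.

Call:
step_arm:
  steps:
    - [[2.6,0.2,0.3,0,0,9.7],[2.6,-0.2,0.3,0,0,9.7],[2.6,-0.7,0.3,0,0,9.7],[2.4,-1.1,0.3,0,0,9.7],[2.2,-1.5,0.3,0,0,9.7],[1.9,-1.9,0.3,0,0,9.7],[1.6,-2.2,0.3,0,0,9.7],[1.2,-2.4,0.3,0,0,9.7],[0,0,0,0,0,0],[0,0,0,0,0,0]]

```text
time: 11.15
tcp_pos: [0.4641, 0.3621, 0.0943]
orientation: [3.122, 0.337, -0.003]
ft_force: [-0.7, 0.3, 0.1]
gripper_width: 0.0402
gripper_force: 0.0
```

```bash
python3 plan.py 0.4663 0.362 0.005 11.8 4 1; python3 - <<'E'
from m import *
t=imaging.snapshot("top");s=imaging.snapshot("side")
cv2.imwrite("pics/t6f.png",t[:,:,::-1]);cv2.imwrite("pics/s6f.png",s[:,:,::-1])
E
```

```text
now [0.4641 0.3621 0.0943] yaw 12.31 tilt 0.11 t 11.15 delta [ 0.0022 -0.0001 -0.0893]
[np.float64(0.05), np.float64(0.01), np.float64(2.23)] 0.51
[np.float64(0.05), np.float64(0.01), np.float64(2.23)] 0
[np.float64(0.05), np.float64(0.01), np.float64(2.23)] 0
[np.float64(0.05), np.float64(0.01), np.float64(2.23)] 0
```

Call:
step_arm:
  steps:
    - [[0.2,0,4,0,0,0.5],[0,0,3,0,0,0],[0,0,1.9,0,0,0],[0,0,0,0,0,0]]

```text
time: 11.75
tcp_pos: [0.4661, 0.363, 0.0055]
orientation: [3.124, 0.319, -0.003]
ft_force: [-0.4, 0.2, 0.6]
gripper_width: 0.0402
gripper_force: 0.0
```

Call:
step_arm:
  steps:
    - [[0,0,0,0,0,0],[0,0,0,0,0,0],[0,0,0,0,0,0],[0,0,0,0,0,0],[0,0,0,0,0,0]]
  jaw: 0.5
  force: 40

```text
time: 12.38
tcp_pos: [0.467, 0.364, 0.0078]
orientation: [-3.124, -0.319, -0.003]
ft_force: [-0.7, -0.6, 7.1]
gripper_width: 0.0112
gripper_force: 41.3
```

Call:
step_arm:
  steps:
    - [[0,0,-2,0,0,0],[0,0,-4,0,0,0],[0,0,-5,0,0,0],[0,0,0,0,0,0]]

```text
time: 12.88
tcp_pos: [0.4679, 0.3647, 0.1218]
orientation: [-3.121, -0.319, -0.011]
ft_force: [-0.1, -0.5, -0.8]
gripper_width: 0.0113
gripper_force: 40.5
```

```bash
python3 - <<'E'
from m import *
t=imaging.snapshot("top");s=imaging.snapshot("side")
cv2.imwrite("pics/t7f.png",t[:,:,::-1]);cv2.imwrite("pics/s7f.png",s[:,:,::-1])
m=np.zeros((600,800,3),np.uint8)
m[:320,:400]=cv2.resize(t[150:310,80:280,::-1],(400,320)); m[:320,400:]=cv2.resize(s[270:390,140:290,::-1],(400,320))
m[320:,:350]=cv2.resize(t[240:312,385:475,::-1],(350,280)); m[320:,400:]=cv2.resize(s[160:250,350:450,::-1],(400,280))
cv2.imwrite("pics/c7.png",m)
E
python3 plan.py 0.436 -0.346 0.11 -9 12 3
```

```text
now [0.4664 0.3636 0.1173] yaw 11.67 tilt 0.08 t 12.975 delta [-0.0304 -0.7096 -0.0073]
[np.float64(-1.44), np.float64(5.74), np.float64(0.06)] 6.89
[np.float64(-0.74), np.float64(5.87), np.float64(0.06)] 6.89
[np.float64(-0.04), np.float64(5.92), np.float64(0.06)] 6.89
[np.float64(0.68), np.float64(5.88), np.float64(0.06)] 0
[np.float64(0.68), np.float64(5.88), np.float64(0.06)] 0
[np.float64(0.68), np.float64(5.88), np.float64(0.06)] 0
[np.float64(0.68), np.float64(5.88), np.float64(0.06)] 0
[np.float64(0.68), np.float64(5.88), np.float64(0.06)] 0
[np.float64(0.68), np.float64(5.88), np.float64(0.06)] 0
[np.float64(0.68), np.float64(5.88), np.float64(0.06)] 0
[np.float64(0.68), np.float64(5.88), np.float64(0.06)] 0
[np.float64(0.68), np.float64(5.88), np.float64(0.06)] 0
```

View pics/c7.png

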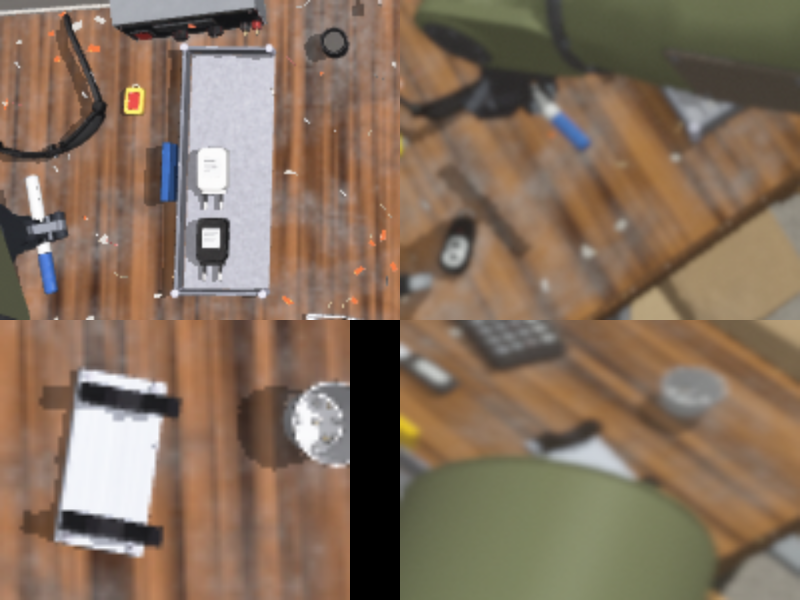

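The crop shows both chargers inside the left bay at (212,170) and (212,240). The marker is held level at (40,235). The rest is clear at (115,465). I check the rest's position in both views before placing.

```bash
python3 - <<'E'
from m import *
t=cv2.imread("pics/t7f.png")[:,:,::-1].copy();s=cv2.imread("pics/s7f.png")[:,:,::-1].copy()
c=np.array([.435,-.349]);a=-.16;R=np.array([[np.cos(a),-np.sin(a)],[np.sin(a),np.cos(a)]])
W=lambda x,y,z:np.r_[c+R@[x,y],z]
for y,z in((28,34),(19.5,34),(28,6),(-28,34),(-28,6),(-19.5,34)):
    print(y,z,proj("top",W(.04,y/1e3,z/1e3)).round(1),proj("side",W(.04,y/1e3,z/1e3)).round(1),proj("top",W(-.04,y/1e3,z/1e3)).round(1))
P=blob("t",t,(398,250,432,266),lambda h,S,v:v<60);print("top saddle",[x.round(1) for x in axis(P)[:2]])
P=blob("t",t,(396,285,428,301),lambda h,S,v:v<60);print("top saddle2",[x.round(1) for x in axis(P)[:2]])
Q=blob("s",s,(375,185,410,206),lambda h,S,v:v<70)
for f in(np.argmin,np.argmax): print("side",Q[f(Q[:,0])],Q[f(Q[:,1])])
P=blob("t",t,(395,245,432,302),lambda h,S,v:(S<50)&(v>150)); b=cv2.minAreaRect(P);print(b)
print([plane("top",*p,.006).round(4) for p in cv2.boxPoints(b)])
E
```

```text
28 34 [407.6 258.2] [384.8 197.3] [403.4 291.9]
19.5 34 [411.1 258.8] [387.1 196.3] [407.  292.5]
28 6 [403.9 258. ] [383.1 202.3] [399.8 290.7]
-28 34 [430.9 261.9] [399.4 191.2] [426.9 295.6]
-28 6 [426.6 261.6] [397.5 196.3] [422.6 294.3]
-19.5 34 [427.4 261.3] [397.2 192.1] [423.4 295. ]
top saddle [array([405.7, 258. ], dtype=float32), array([430.3, 262.1], dtype=float32)]
top saddle2 [array([400.7, 290.9], dtype=float32), array([425.3, 295.4], dtype=float32)]
side [385. 198.] [397. 193.]
side [398. 194.] [386. 200.]
((413.0810852050781, 276.0135192871094), (23.18025779724121, 28.605422973632812), 9.462321281433105)
[array([ 0.406 , -0.3139,  0.006 ]), array([ 0.4741, -0.3278,  0.006 ]), array([ 0.4645, -0.3836,  0.006 ]), array([ 0.3965, -0.3693,  0.006 ])]
```

Call:
step_arm:
  steps:
    - [[-1.4,5.7,0,0,0,7],[-0.7,5.9,0,0,0,7],[0,5.9,0,0,0,7],[0.7,5.9,0,0,0,0],[0.7,5.9,0,0,0,0],[0.7,5.9,0,0,0,0],[0.7,5.9,0,0,0,0],[0.7,5.9,0,0,0,0],[0.7,5.9,0,0,0,0],[0.7,5.9,0,0,0,0],[0.7,5.9,0,0,0,0],[0.7,5.5,0,0,0,0]]

```text
time: 14.48
tcp_pos: [0.4353, -0.3453, 0.1154]
orientation: [-3.13, 0.256, 0.002]
ft_force: [1.3, 0.5, -0.6]
gripper_width: 0.0114
gripper_force: 40.5
```

Call:
step_arm:
  steps:
    - [[0,0,2,0,0,0],[0,0,0,0,0,0],[0,0,0,0,0,0]]

```text
time: 14.85
tcp_pos: [0.4363, -0.3431, 0.0964]
orientation: [-3.131, 0.255, 0.001]
ft_force: [0.4, -0.2, 0.0]
gripper_width: 0.0111
gripper_force: 40.5
```

```bash
python3 plan.py 0.435 -0.347 0.030 -9.5 3 1; python3 - <<'E'
from m import *
t=imaging.snapshot("top");s=imaging.snapshot("side")
cv2.imwrite("pics/t8f.png",t[:,:,::-1]);cv2.imwrite("pics/s8f.png",s[:,:,::-1])
m=np.zeros((400,800,3),np.uint8)
m[:,:400]=cv2.resize(t[230:330,370:470,::-1],(400,400)); m[:,400:]=cv2.resize(s[140:240,340:440,::-1],(400,400))
cv2.imwrite("pics/c8.png",m)
E
```

```text
now [ 0.4363 -0.3431  0.0964] yaw -9.3 tilt 0.03 t 14.85 delta [-0.0013 -0.0039 -0.0664]
[np.float64(-0.02), np.float64(0.14), np.float64(2.21)] 0.2
[np.float64(-0.02), np.float64(0.14), np.float64(2.21)] 0
[np.float64(-0.02), np.float64(0.14), np.float64(2.21)] 0
```

View pics/c8.png

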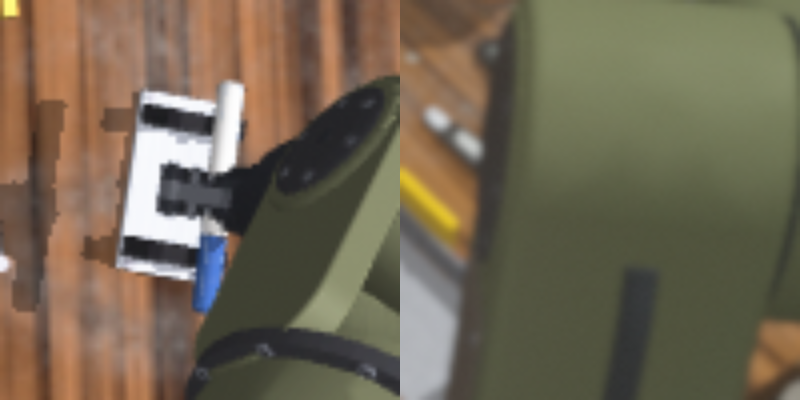

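The marker is above the rest and parallel to it, at crop (220,195). It projects to y ≈ -0.342, which agrees with the TCP. Now I lower it.

Call:
step_arm:
  steps:
    - [[0,0.4,1,0,0,0.2],[0,0,2.5,0,0,0],[0,0,1.7,0,0,0],[0,0,0.9,0,0,0],[0,0,0.5,0,0,0],[0,0,0,0,0,0],[0,0,0,0,0,0]]

```text
time: 15.82
tcp_pos: [0.4358, -0.3477, 0.0307]
orientation: [3.13, -0.261, 0.001]
ft_force: [0.8, -0.2, 0.5]
gripper_width: 0.0114
gripper_force: 40.5
```

Call:
step_arm:
  steps:
    - [[0,0,0.2,0,0,0],[0,0,0,0,0,0]]

```text
time: 16.08
tcp_pos: [0.436, -0.3481, 0.0297]
orientation: [3.129, -0.261, 0.002]
ft_force: [-4.5, 0.7, 13.4]
gripper_width: 0.0114
gripper_force: 42.0
```

Call:
step_arm:
  steps:
    - [[0,0,0,0,0,0],[0,0,0,0,0,0],[0,0,0,0,0,0]]
  jaw: 3.5

```text
time: 16.45
tcp_pos: [0.4355, -0.3474, 0.0281]
orientation: [-3.13, 0.261, 0.0]
ft_force: [-0.1, 0.4, -0.3]
gripper_width: 0.0347
gripper_force: 0.0
```

Call:
step_arm:
  steps:
    - [[0,0,-2,0,0,0],[0,0,-4,0,0,0],[0,0,-5,0,0,0],[-3,5,-3,0,0,0],[-3,5,-2,0,0,0],[-3,5,0,0,0,0],[0,5,0,0,0,0],[0,0,0,0,0,0]]

```text
time: 17.45
tcp_pos: [0.3139, -0.53, 0.186]
orientation: [-3.13, 0.266, 0.001]
ft_force: [-0.5, 1.0, -0.3]
gripper_width: 0.0351
gripper_force: 0.0
```

```bash
python3 - <<'E'
from m import *
t=imaging.snapshot("top");s=imaging.snapshot("side")
cv2.imwrite("pics/t9f.png",t[:,:,::-1]);cv2.imwrite("pics/s9f.png",s[:,:,::-1])
m=np.zeros((600,800,3),np.uint8)
m[:350,:400]=cv2.resize(t[235:320,370:467,::-1],(400,350)); m[:350,400:]=cv2.resize(s[150:240,340:443,::-1],(400,350))
m[350:,:533]=cv2.resize(t[160:310,150:470,::-1],(533,250))
cv2.imwrite("pics/c9.png",m)
E
```

View pics/c9.png

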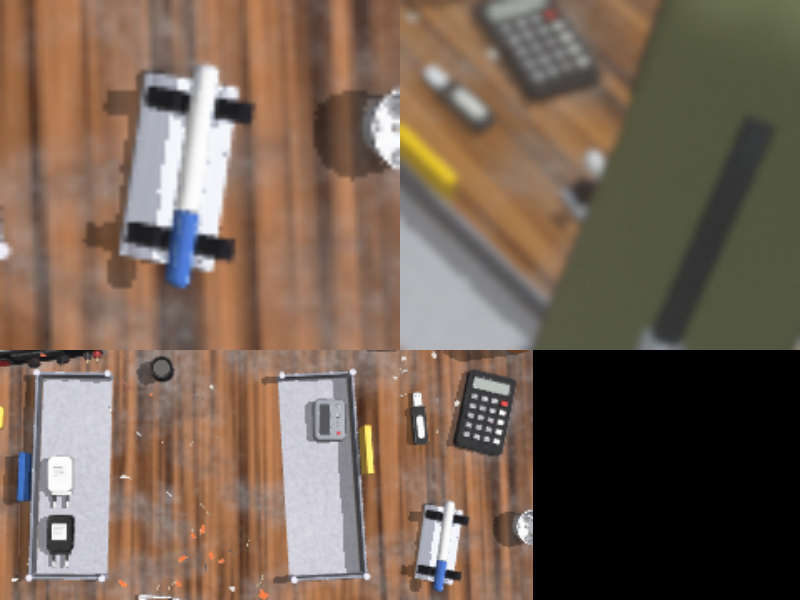

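The marker lies centred across both saddles at crop (190,175). Both chargers are in the blue bay and the receiver is in the yellow bay, so I hand the job in.

```bash
python3 -c "
from rig import workorder
print(workorder.sign_off())"
```

```text
the job is handed in; nothing more can be done
None
```

The job is handed in, with no verdict returned: the last pictures show both chargers in the blue-plate bay, the receiver in the yellow-plate bay and the marker centred in its rest; the loupe, fob and stick were not touched.

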